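# Exchange the parts pot behind the jars

### The job

Change the little grey pot that stands behind the two jars on the wooden jar stand for the cream one standing ready on the white block. First clear both jars to the side tray, leaving the grey pot where it is; then take the grey pot out to the middle of the round block of cork (the coaster), and put the cream pot on the stand in the grey pot's place while the jars are still in the tray. Finally put each jar back upright on the very spot it stood on at the start.

Things in the scene. Friction and masses are not known exactly. Their poses are not given: they have to be found in the camera images.
- jar_dark: Dark brown straight jar with a black ribbed cap, 36 mm diameter, 45 mm high. Origin: centre of its underside, z up. Stands at the start in one of the two front places of the jar stand (left or right varies).
- canister: Cream canister with a wider tan cap, 37 mm diameter at the cap, 51 mm high, body slightly narrower. Origin: centre of its underside, z up. Stands at the start in the other front place of the jar stand.
- grey_pot: Small grey fluted screw pot, 24 mm diameter, 16 mm high. Origin: centre of its underside, z up. Stands at the start in the rear place of the jar stand, behind the jars.
- cream_pot: Small cream screw pot with a tan lid, 28 mm diameter, 14 mm high. Origin: centre of its underside, z up. Stands at the start on a fixed white block, 70 x 70 mm and 36 mm high, away from the stand.
- jar_stand: Fixed wooden riser, 122 x 112 mm (x, y), 36 mm thick, 4 mm wire rails at its sides (y = +-53 mm) and rear (x = +49 mm), top 45 mm above the bench; front open. Dark discs mark 3 places. Origin: on the bench below the rear (pot) place. x points to its rear, away from the robot, y left; front places x = -40, y = +-22 mm. Jars stand 7 mm apart: grip jars and pots along x.
- side_tray: Fixed shallow aluminium tray on a closed base with a dark mat, empty at the start, 110 mm (x) by 150 mm (y), walls 4 mm thick, their top 42 mm and the floor 36 mm above the bench. Origin: centre of its underside on the bench. The jars may stand anywhere in it. (The open metal stall frame round the bench has a front post at x = 0.39, y = -0.29 m: come in over the front edge to the left of it.)
- round_coaster: Fixed round block of cork (the coaster), 80 mm diameter, 36 mm thick, its middle marked with a darker disc. Origin: centre of its underside on the bench.
Not all that is in view belongs to the job. What is shaped like the canister but purple or yellow is not meant.

How it is judged:
On the way, in this order (a step that is already met when the one before it is completed fails the run):
1. both jars stand upright and released in the side tray, the grey pot still in its place (linear speed of each of jar_dark, canister below 0.02 m/s and angle between each of jar_dark, canister's own z axis and vertical below 0.15 rad and contact force between the fingers and jar_dark below 0.05 N and x of jar_dark in the frame of side_tray between -0.051 and 0.051 m and y of jar_dark in the frame of side_tray between -0.071 and 0.071 m and z of each of jar_dark, canister in the frame of side_tray below 0.041 m and contact force between the fingers and canister below 0.05 N and x of canister in the frame of side_tray between -0.051 and 0.051 m and y of canister in the frame of side_tray between -0.071 and 0.071 m and horizontal distance between grey_pot and jar_stand below 0.02 m and z of grey_pot in the frame of jar_stand below 0.04 m), for 0.2 s.
2. the grey pot stands released in the middle of the coaster, the jars still in the tray (linear speed of each of jar_dark, canister, grey_pot below 0.02 m/s and angle between each of jar_dark, canister, grey_pot's own z axis and vertical below 0.15 rad and contact force between the fingers and jar_dark below 0.05 N and x of jar_dark in the frame of side_tray between -0.051 and 0.051 m and y of jar_dark in the frame of side_tray between -0.071 and 0.071 m and z of each of jar_dark, canister in the frame of side_tray below 0.041 m and contact force between the fingers and canister below 0.05 N and x of canister in the frame of side_tray between -0.051 and 0.051 m and y of canister in the frame of side_tray between -0.071 and 0.071 m and contact force between the fingers and grey_pot below 0.05 N and horizontal distance between grey_pot and round_coaster below 0.015 m and z of grey_pot in the frame of round_coaster below 0.04 m), for 0.2 s.
3. the cream pot stands released in the rear place of the stand, the jars still in the tray (linear speed of each of jar_dark, canister, cream_pot below 0.02 m/s and angle between each of jar_dark, canister, cream_pot's own z axis and vertical below 0.15 rad and contact force between the fingers and jar_dark below 0.05 N and x of jar_dark in the frame of side_tray between -0.051 and 0.051 m and y of jar_dark in the frame of side_tray between -0.071 and 0.071 m and z of each of jar_dark, canister in the frame of side_tray below 0.041 m and contact force between the fingers and canister below 0.05 N and x of canister in the frame of side_tray between -0.051 and 0.051 m and y of canister in the frame of side_tray between -0.071 and 0.071 m and contact force between the fingers and cream_pot below 0.05 N and horizontal distance between cream_pot and jar_stand below 0.012 m and z of cream_pot in the frame of jar_stand below 0.04 m), for 0.2 s.
At the end, for the whole second after the job is handed in: Both jars stand upright on the stand, each within 12 mm of where it stood at the start; the cream pot stands upright in the stand's rear place within 12 mm of its centre; the grey pot stands upright on the coaster within 15 mm of its centre; all are released and at rest (linear speed of each of jar_dark, canister, grey_pot, cream_pot below 0.02 m/s and angle between each of jar_dark, canister, grey_pot, cream_pot's own z axis and vertical below 0.15 rad and contact force between the fingers and jar_dark below 0.05 N and distance of each of jar_dark, canister from where it was at the start of the episode below 0.012 m and contact force between the fingers and canister below 0.05 N and contact force between the fingers and grey_pot below 0.05 N and horizontal distance between grey_pot and round_coaster below 0.015 m and z of grey_pot in the frame of round_coaster below 0.04 m and contact force between the fingers and cream_pot below 0.05 N and horizontal distance between cream_pot and jar_stand below 0.012 m and z of cream_pot in the frame of jar_stand below 0.04 m); the robot touches nothing.
It also fails if it takes over 131 s, if anything falls off the work surface, if the arm or the gripper's body presses on something with over 40 N, if the wrist force passes 120 N, or if a joint passes its speed limit or range.

### The arm

A 6-joint arm with a two-finger parallel gripper is mounted at the origin on a cart in front of the work surface, level with it; the furniture and walls round the work are solid. World frame = base frame: x ahead of the robot, y to its left, z up, the work surface at z = 0. Lengths are in m, angles in rad, forces in N, time in s.
With the tool pointing down it reaches from about 0.3 to 0.825 m from the base axis. Payload 5.4 kg.
Tool frame: the origin (TCP) lies between the finger pads; the fingertips stand bot.tip_reach ahead of it and the grasp point (between the pads) lies 6 mm ahead of it (bot.tip_reach is the distance from the TCP to the fingertips, in m); z points along the fingers, y is the line along which they close (so a half turn about z gives the same grasp; the last joint's range is limited). The gripper opens to 92 mm and grips with 3 to 60 N. Pads are 20 mm wide; open, the fingers measure 128 mm over their backs; the gripper's body (75 mm by 189 mm) begins 69 mm behind the grasp point.
Start: joints at [-1.375, 0.158, 1.597, -0, 1.386, -0.21], TCP at [0.227, -0.528, 0.24] pointing down, gripper open.
Joint ranges: [-2.91, 2.91], [-0.94, 2.29], [0.18, 2.7], [-1.29, 4.43], [0.17, 2.64], [-3, 3]. Speed limits (rad/s): [2.57, 2.57, 3.14, 3.14, 3.14, 3.14].

### API

Orientations are given as a unit quaternion [x, y, z, w].
In Python, from rig import bot gives the robot as it stands.
- The arm moves only by the tool move_arm, never from a script. Its arguments are lists of equal length, an entry for each row: "delta_pos": the shift along the tool's x, y, z in cm, a list of three; "twist": the turn about the tool's z in units of 5 degrees (1.0 is 5 degrees); "gripper": the finger opening in cm, from 0 to 9.19. In form: {"delta_pos": [[tx, ty, tz], ...], "twist": [twist, ...], "gripper": [gripper, ...]}. A call has 1 to 8 rows; each row shifts and turns the commanded pose from where the row before left it, along the tool's axes as they then stand; what a row does not reach is not made up. A row lasts 1/8 s, in which the tool goes at most 62.5 mm and 10.7 degrees, less where a joint would pass 70% of its speed; a pose out of reach is approached as far as the arm can. A call is refused whole if a number of a shift passes 6.25 or a number of a turn 1, either way. A call with a gripper value outside its range is refused whole. The fingers move at their own pace and stop on an object; "force" is the grip in N (left out, the last holds). Time passes only in rows, so rows that do not move let the fingers close. It gives the time, the measured TCP pose, the force, the opening and the grip force at its end, in the units of the state.
- bot.observe(): the state, without advancing time (a new reading comes with each control period).
- bot.camera(name): name is "scene" or "side" or "wrist"; returns a dict with "color" (400x640x3 uint8, red, green, blue), "vertical_fov" (degrees; the focal length in pixels is half the picture's height over the tangent of half this angle, whatever the lens; pixels are square), "cx", "cy" (the principal point, pixels), "dist_coeffs" ([k1, k2, p1, p2, k3] as OpenCV has them; the pictures are not rectified), "camera_from_world" (4x4, takes a point from world to camera coordinates). Camera axes: x right, y down, z forward; pixel columns grow to the right and rows downward; lengths in m; the calibration is good to about 2 mm. A picture is of the moment at which its call begins. There is no depth.
- bot.finish_job(): hands the job in; it is judged then, once.
The state is a dict: "time_s": time; "joints": joint angles; "qd": joint speeds; "tau": joint torques, N m; "eef_pos": TCP position; "tool_rot": TCP orientation; "wrist_force": force on the tool from outside, world axes, zero at the start; "wrist_torque": the same for the moment, N m; "gripper_width": opening from 0.0 (shut) to 1.0 (fully open); "grasp_force": force on a finger pad.
Only numpy, scipy, OpenCV 4.12 (cv2) and the standard library are available. Lean on these libraries where they do the work, as an engineer would, in place of code of your own. Each camera call takes 0.05 s, during which the arm holds its last target. There are 200 camera calls.

## Working session

There is one attempt and no reset: what is moved stays moved. The work goes in short steps, Python scripts to look and compute and a tool call to move; the robot and the scene stay as the last step left them, time stands still between calls to the robot, and variables do not carry over. Pictures are saved under pics/ and viewed, at most 14 in all, crops included, and the job is handed in when it is done.

Besides the shell and the picture viewer there is one more tool, called after "Call:" by a JSON object that holds its "api" and its "payload", one argument or row to a line. move_arm: Moves the arm, as the interface text tells. Its arguments: {"type":"object","properties":{"delta_pos":{"type":"array"},"twist":{"type":"array"},"gripper":{"type":"array"},"force":{"type":"number"}},"required":["delta_pos","twist","gripper"]}

```bash
ls; mkdir -p pics; cat > h.py <<'E'
import numpy as np, cv2
from rig import bot
def snap(n,f):
    c=bot.camera(n); cv2.imwrite(f'pics/{f}.png',c['color'][:,:,::-1]); np.save(f'pics/{f}.npy',c,allow_pickle=True); return c
def load(f): return np.load(f'pics/{f}.npy',allow_pickle=True).item()
def K(c):
    f=200/np.tan(np.radians(c['vertical_fov'])/2); return np.array([[f,0,c['cx']],[0,f,c['cy']],[0,0,1.]])
def ray(c,u,v):
    p=cv2.undistortPoints(np.array([[[u,v]]],float),K(c),np.array(c['dist_coeffs'],float))[0,0]
    T=np.array(c['camera_from_world']); R=T[:3,:3]; return -R.T@T[:3,3], R.T@np.array([p[0],p[1],1.])
def onz(c,u,v,z):
    o,d=ray(c,u,v); return o+d*(z-o[2])/d[2]
def proj(c,P):
    T=np.array(c['camera_from_world']); r=cv2.Rodrigues(T[:3,:3])[0]
    return cv2.projectPoints(np.array(P,float).reshape(-1,1,3),r,T[:3,3],K(c),np.array(c['dist_coeffs'],float))[0][:,0]
E
python3 - <<'E'
from h import *
a=[snap(n,n+'0') for n in('scene','side','wrist')]
for c in a:
    T=np.array(c['camera_from_world']);print(c['vertical_fov'],c['cx'],c['cy'],c['dist_coeffs'],(-T[:3,:3].T@T[:3,3]).round(3))
o=bot.observe();print(o, bot.tip_reach)
E
```

```text
pics
55.219881619947486 318.8907516467276 199.19959071042268 [0.01780351 0.         0.         0.         0.        ] [-0.031 -0.42   0.568]
47.94843044102204 315.9289083280551 199.23326056425174 [-0.07809676  0.          0.          0.          0.        ] [0.242 0.783 0.578]
61.137537828735944 322.51321010609666 202.99690780785053 [-0.03569881  0.          0.          0.          0.        ] [ 0.295 -0.498  0.385]
{'time_s': 0.15, 'joints': array([-1.37504563e+00,  1.58863915e-01,  1.59791353e+00, -5.03118867e-06,
        1.38618268e+00, -2.10134219e-01]), 'qd': array([-6.49536476e-05, -1.32789538e-03, -4.75941986e-03,  6.31461343e-04,
        1.15118866e-03, -7.75429617e-04]), 'tau': array([-2.12516456e-04, -3.85919738e+01, -3.22431135e+01,  7.01818150e-02,
        3.51745484e-02, -7.99330223e-05]), 'eef_pos': array([ 0.22690374, -0.52786747,  0.23888249]), 'tool_rot': array([ 9.79477437e-01,  2.01552680e-01,  2.44476303e-06, -6.83737198e-04]), 'wrist_force': array([-0.85820103, -0.06424872,  0.34909044]), 'wrist_torque': array([-0.03778037,  0.01452868,  0.02876978]), 'grasp_force': 0.0, 'gripper_width': 0.9985881935138794} 0.025
```

View pics/scene0.png

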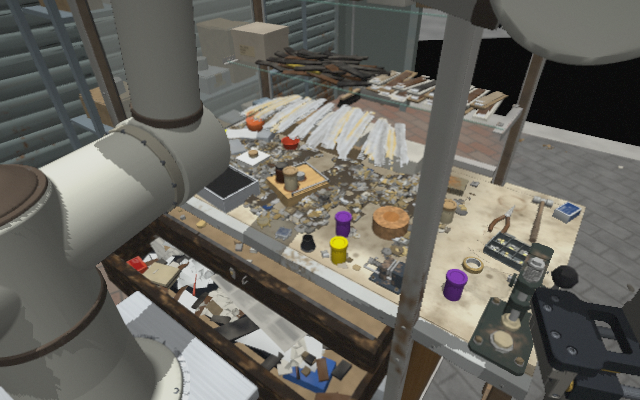

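View pics/side0.png

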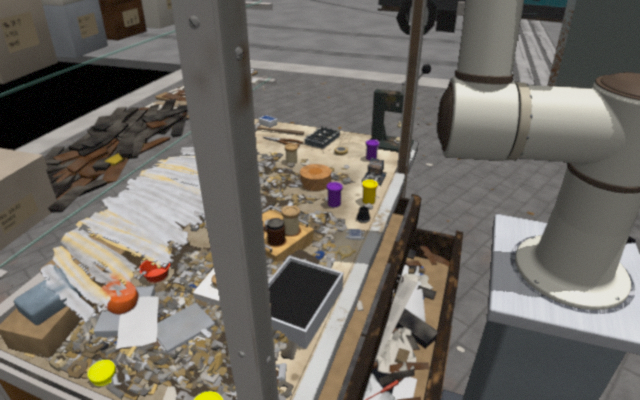

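The scene view shows the tray near (230,185), the stand at (297,182) with dark jar (280,174) and canister (291,180), the white block with a pot at (252,155), and the coaster at (391,221). The side view shows the stand at (285,235), tray (305,295), coaster (315,178). I'll zoom in on both.

```bash
python3 - <<'E'
from h import *
s=load('scene0');d=load('side0')
for n,u,v,z in[('tray',230,185,.042),('stand',297,182,.045),('white',252,155,.036),('coaster',391,221,.036)]: print(n,onz(s,u,v,z).round(3))
for n,u,v,z in[('tray',305,292,.042),('coaster',315,173,.036),('dark',275,228,.07),('can',291,217,.07)]: print(n,onz(d,u,v,z).round(3))
A=cv2.resize(s['color'][130:260,190:430],None,fx=3.3,fy=3.3,interpolation=2)[:,:,::-1]
B=cv2.resize(d['color'][150:345,190:390],None,fx=3,fy=3,interpolation=2)[:,:,::-1]
cv2.imwrite('pics/a.png',A);cv2.imwrite('pics/b.png',B)
E
```

```text
tray [0.46  0.229 0.042]
stand [0.563 0.1   0.045]
white [0.605 0.299 0.036]
coaster [ 0.574 -0.155  0.036]
tray [0.454 0.27  0.042]
coaster [ 0.585 -0.133  0.036]
dark [0.56  0.154 0.07 ]
can [0.546 0.11  0.07 ]
```

View pics/a.png

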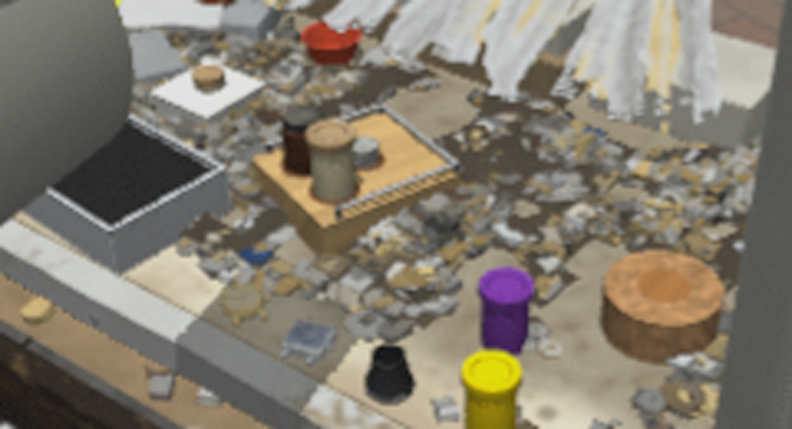

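View pics/b.png

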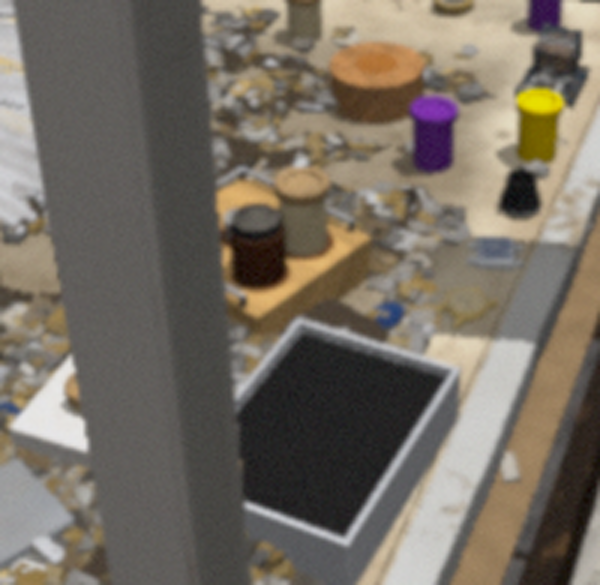

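The crops confirm it: the cream pot with its tan lid is on the white block at a(208,77). The dark jar is in the left front place and the canister in the right, with the grey pot behind them. The coaster is at a(663,285). Next I retract and swing left past the post.

Call:
{"api": "move_arm", "payload": {
  "delta_pos": [
    [0, -5.1, 0.5],
    [0, -6, 0],
    [0, -6, 0],
    [0, -6, 0],
    [0, -2.5, 0],
    [0, 0, 0]
  ],
  "twist": [0, 0, 0, 0, 0, 0],
  "gripper": [9.19, 9.19, 9.19, 9.19, 9.19, 9.19]
}}

```text
time_s: 0.9
eef_pos: [0.1257, -0.2926, 0.2345]
tool_rot: [0.98, 0.201, -0.0, 0.001]
wrist_force: [-0.5, -0.6, -0.1]
gripper_width: 1.001
grasp_force: 0.0
```

Call:
{"api": "move_arm", "payload": {
  "delta_pos": [
    [2.79, -0.12, 0],
    [2.79, -0.12, 0],
    [2.79, -0.12, 0],
    [2.79, -0.12, 0],
    [2.79, -0.12, 0],
    [2.79, -0.12, 0],
    [2.79, -0.12, 0],
    [2.79, -0.12, 0]
  ],
  "twist": [-1, -1, -1, -1, -1, -1, -1, -1],
  "gripper": [9.19, 9.19, 9.19, 9.19, 9.19, 9.19, 9.19, 9.19]
}}

```text
time_s: 1.9
eef_pos: [0.2868, -0.1429, 0.2347]
tool_rot: [0.851, 0.526, 0.0, -0.0]
wrist_force: [0.4, -0.6, -0.3]
gripper_width: 0.998
grasp_force: 0.0
```

Call:
{"api": "move_arm", "payload": {
  "delta_pos": [
    [2.79, -0.12, 0],
    [2.79, -0.12, 0],
    [2.79, -0.12, 0],
    [2.79, -0.12, 0],
    [2.79, -0.12, 0],
    [2.79, -0.12, 0],
    [2.79, 1, -1],
    [2.79, 3, -2]
  ],
  "twist": [-1, -1, -1, -1, -1, -1, 0, 0],
  "gripper": [9.19, 9.19, 9.19, 9.19, 9.19, 9.19, 9.19, 9.19]
}}

```text
time_s: 2.9
eef_pos: [0.3568, 0.0783, 0.2643]
tool_rot: [0.687, 0.727, -0.0, -0.0]
wrist_force: [1.2, -1.0, 0.8]
gripper_width: 0.998
grasp_force: 0.0
```

Call:
{"api": "move_arm", "payload": {
  "delta_pos": [
    [0, 5, -1],
    [0, 5, -1],
    [0, 5, -1],
    [0, 2, 0],
    [0, 0, 0],
    [0, 0, 0]
  ],
  "twist": [0, 0, 0, 0, 0, 0],
  "gripper": [9.19, 9.19, 9.19, 9.19, 9.19, 9.19]
}}

```text
time_s: 3.65
eef_pos: [0.5256, 0.0869, 0.2939]
tool_rot: [0.687, 0.727, -0.0, -0.001]
wrist_force: [-0.5, -0.5, -0.8]
gripper_width: 1.0
grasp_force: 0.0
```

```bash
python3 - <<'E'
from h import *
snap('wrist','w1');snap('scene','s1');snap('side','d1')
c=load('w1');T=np.array(c['camera_from_world']);print((-T[:3,:3].T@T[:3,3]).round(3),T[:3,:3].round(2));print(bot.observe()['eef_pos'])
E
```

```text
[0.522 0.162 0.44 ] [[ 1.    0.06 -0.  ]
 [ 0.06 -0.96  0.26]
 [ 0.01 -0.26 -0.96]]
[0.52533567 0.08678142 0.29463012]
```

View pics/w1.png

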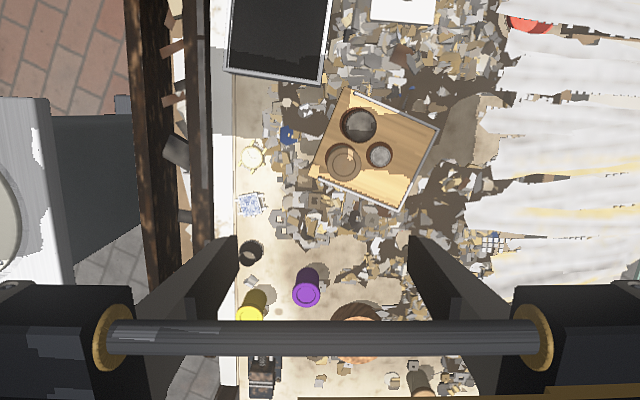

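The wrist view shows the stand with corners near (345,85), (440,130), (402,212), (308,172), so it is yawed about -25°. The dark jar cap is at (358,124), the canister cap at (343,160), the grey pot at (380,155) and the coaster at (355,318). I'll refine these.

```bash
python3 - <<'E'
from h import *
c=load('w1')
im=c['color'][75:225,295:450][:,:,::-1]
big=cv2.resize(im,None,fx=4,fy=4,interpolation=cv2.INTER_CUBIC)
g=cv2.GaussianBlur(cv2.cvtColor(big,cv2.COLOR_BGR2GRAY),(5,5),1.5)
for n,(u,v),z,D in[('dark',(358,124),.090,.036),('can',(343,160),.096,.037),('grey',(380,155),.061,.024)]:
    o,d=ray(c,u,v); r=D/2*K(c)[0,0]/( (T:=np.array(c['camera_from_world']))@np.r_[onz(c,u,v,z),1])[2]
    x0,y0=int((u-295)*4),int((v-75)*4); w=int(r*4*1.7)
    h=cv2.HoughCircles(g[y0-w:y0+w,x0-w:x0+w],cv2.HOUGH_GRADIENT,1.5,5,param1=80,param2=12,minRadius=int(r*4*.85),maxRadius=int(r*4*1.15))
    print(n,'exp r',r)
    for q in (h[0][:3] if h is not None else []):
        U,V=(q[0]+x0-w)/4+295,(q[1]+y0-w)/4+75; print(round(U,1),round(V,1),round(q[2]/4,1),onz(c,U,V,z).round(4))
    if h is not None:
        q=h[0][0];cv2.circle(big,(int(q[0]+x0-w),int(q[1]+y0-w)),int(q[2]),(0,255,0),1)
for p in[(345,85),(440,130),(402,212),(308,172)]: print(onz(c,*p,.040).round(4))
cv2.imwrite('pics/c.png',big)
E
```

```text
dark exp r 17.861161102677027
359.4 125.4 17.4 [0.5594 0.1494 0.09  ]
357.2 124.7 17.8 [0.557 0.15  0.09 ]
357.6 127.3 19.5 [0.5576 0.1475 0.09  ]
can exp r 18.16452599397772
343.9 165.1 16.8 [0.5463 0.1092 0.096 ]
343.6 163.6 18.1 [0.5458 0.1107 0.096 ]
340.6 158.7 15.9 [0.5423 0.1155 0.096 ]
grey exp r 10.739061214710174
380.7 153.8 12.0 [0.5889 0.1189 0.061 ]
381.4 157.2 10.8 [0.5901 0.1152 0.061 ]
377.3 154.6 11.6 [0.5852 0.1178 0.061 ]
[0.5448 0.1911 0.04  ]
[0.6589 0.1482 0.04  ]
[0.6262 0.0466 0.04  ]
[0.5079 0.0898 0.04  ]
```

View pics/c.png

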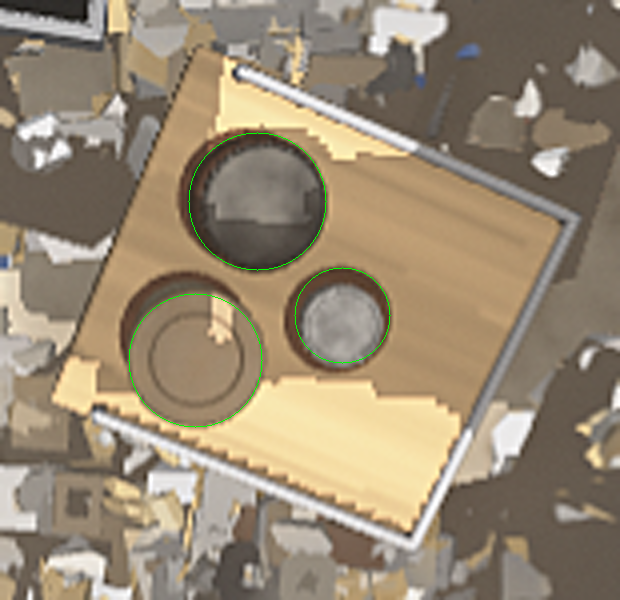

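The cap circles fit the dark jar, at crop (257,201), and the canister, at (196,361). The grey pot is at (341,322). The wood top must be z=0.036 with rails up to 0.045, so I recompute at those heights and fit the stand frame.

```bash
python3 - <<'E'
from h import *
c=load('w1')
def P(x,y,z): return onz(c,x/4+295-.4,y/4+75-.4,z)[:2]
M=np.array([P(257,201,.081),P(196,361,.087),P(341,322,.052),P(575,218,.045),P(412,545,.045),P(195,47,.036),P(55,400,.036)])
L=np.array([[-40,22],[-40,-22],[0,0],[49,53],[49,-53],[-61,56],[-61,-56]])/1e3
def fit(idx):
    a=L[idx]-L[idx].mean(0);b=M[idx]-M[idx].mean(0);H=a.T@b
    th=np.arctan2(H[0,1]-H[1,0],H[0,0]+H[1,1]);R=np.array([[np.cos(th),-np.sin(th)],[np.sin(th),np.cos(th)]])
    return th,R,M[idx].mean(0)-R@L[idx].mean(0)
for idx in([0,1,2],[3,4,5,6],list(range(7))):
    th,R,t=fit(idx);print(np.degrees(th).round(2),t.round(4),((M-(L@R.T+t))*1e3).round(1).tolist())
print(M.round(4))
s=load('s1');w=c
# coaster in scene/d1 : orange-brown darker disc; cream lid
for n in('s1','d1'):
    k=load(n); h=cv2.cvtColor(k['color'],cv2.COLOR_RGB2HSV)
    m=cv2.inRange(h,(5,100,90),(18,255,255))
    nn,lab,st,ce=cv2.connectedComponentsWithStats(m)
    for i in range(1,nn):
        if st[i,4]>40: print(n,st[i],ce[i].round(1),onz(k,*ce[i],.036).round(3))
E
```

```text
-18.22 [0.5906 0.1163] [[0.2, -0.1], [0.8, 0.1], [-1.0, 0.0], [1.4, -2.1], [-1.2, -1.4], [-6.9, 1.2], [-6.8, 3.7]]
-19.11 [0.5872 0.1166] [[3.1, -0.8], [4.3, -0.9], [2.4, -0.3], [4.2, -1.4], [3.2, -1.3], [-4.6, 0.3], [-2.9, 2.3]]
-19.07 [0.5886 0.1163] [[1.7, -0.5], [2.9, -0.6], [1.0, 0.0], [2.9, -1.1], [1.8, -1.0], [-6.0, 0.6], [-4.3, 2.6]]
[[0.5597 0.1497]
 [0.5465 0.108 ]
 [0.5896 0.1163]
 [0.6551 0.1493]
 [0.6194 0.0492]
 [0.5433 0.1898]
 [0.5084 0.086 ]]
s1 [246 111  19  20 196] [253.5 122.6] [0.76  0.445 0.036]
s1 [281 136  19  10 111] [289.3 140.9] [0.73  0.268 0.036]
s1 [296 165  21  24 139] [305.7 175. ] [0.611 0.111 0.036]
s1 [268 175  61  29 279] [294.  190.2] [0.541 0.092 0.036]
s1 [449 176  11   9  55] [452.8 180.4] [ 0.805 -0.203  0.036]
s1 [373 206  37  34 931] [390.3 221.5] [ 0.571 -0.154  0.036]
s1 [489 218  14  12  54] [494.2 222.6] [ 0.698 -0.335  0.036]
s1 [138 262  10  12  50] [143.4 267.7] [0.175 0.16  0.036]
s1 [354 336  22  11  86] [365.1 340.8] [ 0.289 -0.261  0.036]
s1 [240 361  15   8  63] [248.3 364.8] [ 0.153 -0.143  0.036]
s1 [318 368   7  12  55] [320.9
[... 941 characters left out ...]
 249  11  13  49] [383.8 255.2] [0.352 0.122 0.036]
d1 [409 257  14   8  60] [415.9 261.8] [0.292 0.121 0.036]
d1 [138 259  33  24 375] [152.2 270.2] [0.738 0.309 0.036]
d1 [100 274  38  40 817] [120.1 295.7] [0.75  0.384 0.036]
d1 [  0 322  27  16  86] [ 14.3 328.7] [0.862 0.509 0.036]
d1 [ 27 328  21  15  99] [ 37.7 334. ] [0.816 0.502 0.036]
d1 [342 341  12  13  41] [347.8 346.6] [0.354 0.35  0.036]
d1 [419 345  15  11  48] [426.8 350.8] [0.241 0.319 0.036]
d1 [338 353  12  19  56] [343.9 360.3] [0.352 0.376 0.036]
d1 [408 355  22  33 176] [420.6 369.6] [0.244 0.355 0.036]
d1 [390 363  12   9  61] [395.1 367.2] [0.279 0.363 0.036]
d1 [426 371  16  18 100] [433.2 379.4] [0.225 0.365 0.036]
```

```bash
cat >> h.py <<'E'
def go(x,y,z,yaw=None):
    o=bot.observe();p=o['eef_pos'];q=o['tool_rot'];a=2*np.arctan2(q[1],q[0])
    if yaw is not None: print('twist',round((np.degrees(a)-yaw)/5,2)); a=np.radians(yaw)
    d=np.array([x,y,z])-p; ex=np.array([np.cos(a),np.sin(a)]);ey=np.array([np.sin(a),-np.cos(a)])
    print('now',p.round(4),'yaw',np.degrees(a).round(1),'delta cm (after twist)',(100*np.array([d[:2]@ex,d[:2]@ey,-d[2]])).round(2))
E
python3 - <<'E'
from h import *
go(.5597,.1497,.080,71.5)
c=load('w1')
for p in[(226,70),(322,82)]:print(onz(c,*p,.042))
E
```

```text
twist 4.35
now [0.5253 0.0868 0.2946] yaw 71.5 delta cm (after twist) [ 7.06  1.26 21.46]
[0.41168907 0.1996308  0.042     ]
[0.51884531 0.19267124 0.042     ]
```

Call:
{"api": "move_arm", "payload": {
  "delta_pos": [
    [0, 0, 2],
    [0, 0, 2],
    [0, 0, 2],
    [0, 0, 2],
    [0, 0, 2],
    [3.5, 0.6, 0],
    [3.5, 0.7, 0],
    [0, 0, 0]
  ],
  "twist": [1, 1, 1, 1, 0.35, 0, 0, 0],
  "gripper": [7, 7, 7, 7, 7, 7, 7, 7],
  "force": 15
}}

```text
time_s: 4.8
eef_pos: [0.5605, 0.1503, 0.1949]
tool_rot: [0.811, 0.585, 0.0, 0.0]
wrist_force: [-0.0, -0.1, -0.1]
gripper_width: 0.766
grasp_force: 0.0
```

```bash
python3 - <<'E'
from h import *
go(.5597,.1497,.080)
snap('wrist','w2')
E
```

```text
now [0.5605 0.1503 0.1949] yaw 71.6 delta cm (after twist) [-0.09 -0.06 11.49]
```

View pics/w2.png

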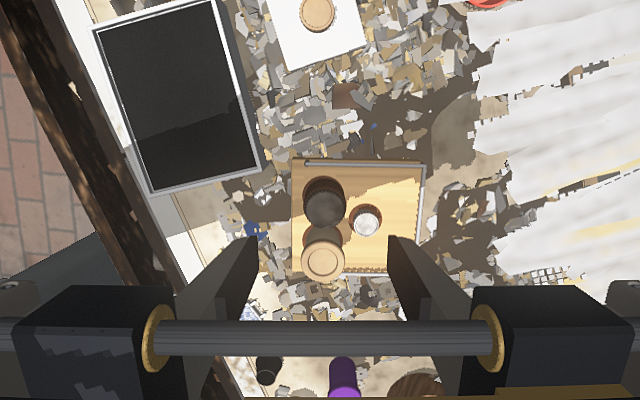

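This shows the tray corners at about (93,28), (213,0), (260,168), (150,195), and the cream pot lid at (317,13). The dark cap is at (325,207), the canister cap at (323,261) and the grey pot at (366,220). I'll triangulate these against w1.

```bash
python3 - <<'E'
from h import *
c=load('w2')
g=cv2.GaussianBlur(cv2.cvtColor(c['color'],cv2.COLOR_RGB2GRAY),(3,3),1)
def circ(u,v,z,D):
    T=np.array(c['camera_from_world']); r=D/2*K(c)[0,0]/(T@np.r_[onz(c,u,v,z),1])[2]
    w=int(r*1.7);y0=max(v-w,0);x0=u-w
    b=cv2.resize(g[y0:v+w,x0:u+w],None,fx=4,fy=4,interpolation=2)
    h=cv2.HoughCircles(b,cv2.HOUGH_GRADIENT,1.5,8,param1=80,param2=10,minRadius=int(r*3.7),maxRadius=int(r*4.3))
    for q in (h[0][:3] if h is not None else []):
        U,V=q[0]/4+x0-.4,q[1]/4+y0-.4;print(D,round(U,1),round(V,1),round(q[2]/4,1),'exp',round(r,1),onz(c,U,V,z).round(4))
circ(325,205,.081,.036);circ(323,261,.087,.037);circ(366,220,.052,.024);circ(317,13,.050,.028)
for p in[(93,28),(213,0),(260,168),(150,195)]:print(onz(c,*p,.042).round(4))
E
```

```text
0.036 322.8 196.4 21.3 exp 22.6 [0.5637 0.159  0.081 ]
0.036 322.8 198.7 23.0 exp 22.6 [0.5631 0.1572 0.081 ]
0.036 324.7 205.8 21.7 exp 22.6 [0.5627 0.1512 0.081 ]
0.037 322.3 262.5 21.1 exp 22.7 [0.5462 0.1076 0.087 ]
0.037 321.2 259.5 21.5 exp 22.7 [0.5462 0.1104 0.087 ]
0.037 323.8 261.0 22.0 exp 22.7 [0.5478 0.1084 0.087 ]
0.024 366.3 225.5 12.8 exp 13.4 [0.5902 0.1139 0.052 ]
0.024 367.4 217.7 14.0 exp 13.4 [0.5932 0.1208 0.052 ]
0.024 365.5 216.9 14.0 exp 13.4 [0.5918 0.122  0.052 ]
0.028 316.8 14.0 18.2 exp 18.1 [0.6031 0.2926 0.05  ]
0.028 316.8 11.0 18.2 exp 18.1 [0.6037 0.2946 0.05  ]
0.028 313.8 11.8 19.0 exp 18.1 [0.6014 0.2949 0.05  ]
[0.4262 0.3449 0.042 ]
[0.5283 0.331  0.042 ]
[0.5157 0.1921 0.042 ]
[0.4104 0.2009 0.042 ]
```

Call:
{"api": "move_arm", "payload": {
  "delta_pos": [
    [0, 0, 3],
    [0, 0, 3],
    [0, 0, 3],
    [0, 0, 2.5],
    [0, 0, 0],
    [0, 0, 0],
    [0, 0, 0],
    [0, 0, 0]
  ],
  "twist": [0, 0, 0, 0, 0, 0, 0, 0],
  "gripper": [7, 7, 7, 7, 7, 2.5, 2.5, 2.5],
  "force": 15
}}

```text
time_s: 5.85
eef_pos: [0.5611, 0.1489, 0.0807]
tool_rot: [0.812, 0.584, 0.001, 0.001]
wrist_force: [-0.1, 0.4, 0.1]
gripper_width: 0.458
grasp_force: 0.0
```

Call:
{"api": "move_arm", "payload": {
  "delta_pos": [
    [0, 0, 0],
    [0, 0, 0],
    [0, 0, 0],
    [0, 0, -1],
    [0, 0, -2],
    [0, 0, -2],
    [0, 0, 0]
  ],
  "twist": [0, 0, 0, 0, 0, 0, 0],
  "gripper": [2.5, 2.5, 2.5, 2.5, 2.5, 2.5, 2.5]
}}

```text
time_s: 6.72
eef_pos: [0.5621, 0.1491, 0.1325]
tool_rot: [0.812, 0.584, 0.002, 0.001]
wrist_force: [-0.0, -0.1, -0.5]
gripper_width: 0.375
grasp_force: 15.0
```

Call:
{"api": "move_arm", "payload": {
  "delta_pos": [
    [1.4, -1.6, 0],
    [2.8, -3.25, 0],
    [2.8, -3.25, 0],
    [2.8, -3.25, 0],
    [1.4, -1.65, 0],
    [0, 0, 0],
    [0, 0, 2],
    [0, 0, 2]
  ],
  "twist": [0, 0, 0, 0, 0, 0, 0, 0],
  "gripper": [2.5, 2.5, 2.5, 2.5, 2.5, 2.5, 2.5, 2.5]
}}

```text
time_s: 7.72
eef_pos: [0.4726, 0.2959, 0.0888]
tool_rot: [0.812, 0.584, -0.0, 0.0]
wrist_force: [-0.2, -0.4, -0.6]
gripper_width: 0.375
grasp_force: 15.0
```

Call:
{"api": "move_arm", "payload": {
  "delta_pos": [
    [0, 0, 0.4],
    [0, 0, 0.3],
    [0, 0, 0.3],
    [0, 0, 0.2],
    [0, 0, 0]
  ],
  "twist": [0, 0, 0, 0, 0],
  "gripper": [2.5, 2.5, 2.5, 2.5, 2.5]
}}

```text
time_s: 8.35
eef_pos: [0.4736, 0.2966, 0.08]
tool_rot: [0.812, 0.584, 0.001, 0.0]
wrist_force: [-4.4, -2.3, 10.1]
gripper_width: 0.377
grasp_force: 15.0
```

Call:
{"api": "move_arm", "payload": {
  "delta_pos": [
    [0, 0, -0.1],
    [0, 0, 0],
    [0, 0, 0],
    [0, 0, 0],
    [0, 0, -2],
    [0, 0, -4],
    [-1.5, 1.2, 0],
    [-3.5, 2.9, 0]
  ],
  "twist": [0, 0, 0, 0, 0, 0, 0, 0],
  "gripper": [7, 7, 7, 7, 7, 7, 7, 7]
}}

```text
time_s: 9.35
eef_pos: [0.4955, 0.2358, 0.1383]
tool_rot: [0.811, 0.585, 0.0, -0.0]
wrist_force: [0.1, 0.5, -0.7]
gripper_width: 0.764
grasp_force: 0.0
```

Call:
{"api": "move_arm", "payload": {
  "delta_pos": [
    [-3.5, 2.9, 0],
    [-3.5, 2.9, 0],
    [-2, 1.7, 0],
    [-1.5, 1.3, 0],
    [0, 0, 0]
  ],
  "twist": [0, 0, 0, 0, 0],
  "gripper": [7, 7, 7, 7, 7]
}}

```text
time_s: 9.98
eef_pos: [0.5458, 0.1075, 0.138]
tool_rot: [0.812, 0.583, -0.0, -0.0]
wrist_force: [-0.4, 0.7, -0.4]
gripper_width: 0.762
grasp_force: 0.0
```

```bash
python3 - <<'E'
from h import *
go(.547,.1083,.083)
snap('scene','s3');c=snap('wrist','w3')
cv2.imwrite('pics/w3.png',c['color'][:,:,::-1])
E
```

```text
now [0.5458 0.1075 0.138 ] yaw 71.4 delta cm (after twist) [0.12 0.09 5.5 ]
```

View pics/w3.png

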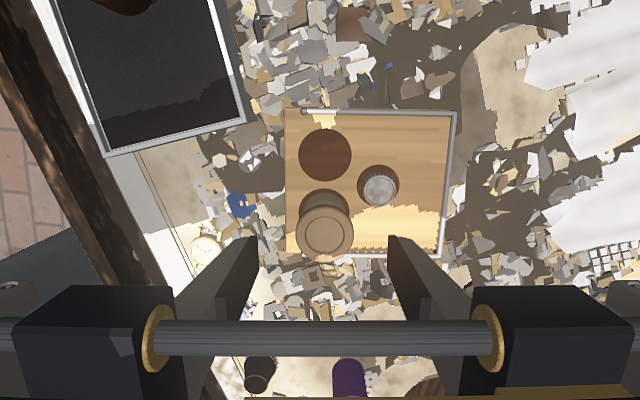

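The dark jar stands in the tray, with its base visible at (125,3). The left place disc is clear at (325,155), the canister cap is at (325,233) and the grey pot at (380,188).

```bash
python3 - <<'E'
from h import *
c=load('w3')
print('disc',onz(c,325,155,.036).round(4),'can',onz(c,325,233,.087).round(4),'grey',onz(c,380,189,.052).round(4))
E
```

```text
disc [0.5609 0.149  0.036 ] can [0.5474 0.1094 0.087 ] grey [0.5906 0.116  0.052 ]
```

Call:
{"api": "move_arm", "payload": {
  "delta_pos": [
    [0.1, 0.1, 2],
    [0, 0, 2],
    [0, 0, 1.5],
    [0, 0, 0],
    [0, 0, 0],
    [0, 0, 0],
    [0, 0, 0],
    [0, 0, 0]
  ],
  "twist": [0, 0, 0, 0, 0, 0, 0, 0],
  "gripper": [7, 7, 7, 7, 2.5, 2.5, 2.5, 2.5]
}}

```text
time_s: 11.08
eef_pos: [0.5473, 0.109, 0.084]
tool_rot: [0.812, 0.584, 0.0, 0.0]
wrist_force: [0.1, -0.2, 1.2]
gripper_width: 0.385
grasp_force: 15.0
```

Call:
{"api": "move_arm", "payload": {
  "delta_pos": [
    [0, 0, 0],
    [0, 0, 0],
    [0, 0, -1],
    [0, 0, -2],
    [0, 0, -2],
    [0, 0, 0]
  ],
  "twist": [0, 0, 0, 0, 0, 0],
  "gripper": [2.5, 2.5, 2.5, 2.5, 2.5, 2.5]
}}

```text
time_s: 11.82
eef_pos: [0.5484, 0.1091, 0.1356]
tool_rot: [0.812, 0.584, 0.002, 0.001]
wrist_force: [0.6, 0.9, -0.1]
gripper_width: 0.385
grasp_force: 15.0
```

Call:
{"api": "move_arm", "payload": {
  "delta_pos": [
    [1.5, -1.8, 0],
    [2.4, -3, 0],
    [2.4, -3, 0],
    [2.4, -3, 0],
    [0.85, -1, 0],
    [0, 0, 1],
    [0, 0, 2],
    [0, 0, 1]
  ],
  "twist": [0, 0, 0, 0, 0, 0, 0, 0],
  "gripper": [2.5, 2.5, 2.5, 2.5, 2.5, 2.5, 2.5, 2.5]
}}

```text
time_s: 12.82
eef_pos: [0.4649, 0.236, 0.0917]
tool_rot: [0.812, 0.584, -0.001, -0.0]
wrist_force: [0.5, 0.8, -0.2]
gripper_width: 0.382
grasp_force: 15.0
```

Call:
{"api": "move_arm", "payload": {
  "delta_pos": [
    [0, 0, 0.4],
    [0, 0, 0.3],
    [0, 0, 0.3],
    [0, 0, 0.1],
    [0, 0, 0]
  ],
  "twist": [0, 0, 0, 0, 0],
  "gripper": [2.5, 2.5, 2.5, 2.5, 2.5]
}}

```text
time_s: 13.45
eef_pos: [0.4661, 0.2374, 0.084]
tool_rot: [0.812, 0.584, 0.001, 0.0]
wrist_force: [-2.7, -0.4, 6.3]
gripper_width: 0.386
grasp_force: 15.0
```

Call:
{"api": "move_arm", "payload": {
  "delta_pos": [
    [0, 0, -0.1],
    [0, 0, 0],
    [0, 0, 0],
    [0, 0, 0],
    [0, 0, -2],
    [0, 0, -4],
    [-1, 2, 0],
    [-2, 4, 0]
  ],
  "twist": [0, 0, 0, 0, 0, 0, 0, 0],
  "gripper": [7, 7, 7, 7, 7, 7, 7, 7]
}}

```text
time_s: 14.45
eef_pos: [0.513, 0.1894, 0.1432]
tool_rot: [0.811, 0.585, -0.0, -0.0]
wrist_force: [0.5, -0.3, 0.1]
gripper_width: 0.759
grasp_force: 0.0
```

Call:
{"api": "move_arm", "payload": {
  "delta_pos": [
    [-2, 4, 0],
    [-2, 4, 0],
    [-0.6, 1.6, 0],
    [0, 0, 0],
    [0, 0, 0]
  ],
  "twist": [0, 0, 0, 0, 0],
  "gripper": [4.5, 4.5, 4.5, 4.5, 4.5]
}}

```text
time_s: 15.08
eef_pos: [0.5882, 0.1165, 0.143]
tool_rot: [0.811, 0.585, -0.001, -0.001]
wrist_force: [0.6, -0.5, 0.4]
gripper_width: 0.488
grasp_force: 0.0
```

```bash
python3 - <<'E'
from h import *
go(.5905,.116,.0635)
snap('scene','s4');c=snap('wrist','w4')
E
```

```text
now [0.5882 0.1165 0.143 ] yaw 71.6 delta cm (after twist) [0.03 0.23 7.95]
```

View pics/w4.png

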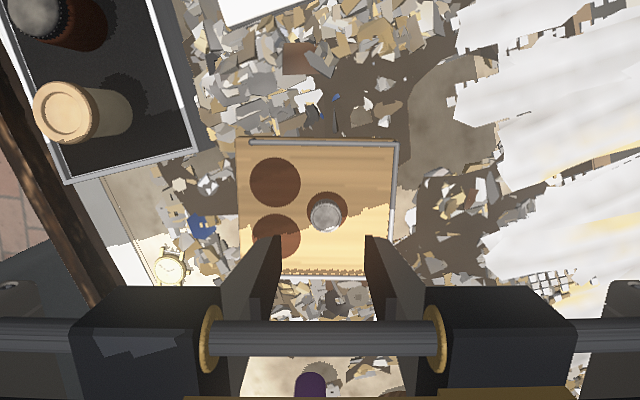

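Both jars stand upright in the tray. The place discs are at (275,182), (276,236) and (328,211), and the grey pot top is at (327,215).

```bash
python3 - <<'E'
from h import *
c=load('w4')
print([onz(c,*p,z).round(4) for p,z in[((275,182),.036),((276,237),.036),((328,211),.036),((327,215),.052),((62,112),.087)]])
s=load('s4');h=cv2.cvtColor(s['color'],cv2.COLOR_RGB2HSV)
# coaster: top-face marker disc
im=s['color'][195:250,360:425];print(h[221,391],h[215,380],h[225,400])
cv2.imwrite('pics/co.png',cv2.resize(np.hstack([im,]),None,fx=8,fy=8,interpolation=2)[:,:,::-1])
E
```

```text
[array([0.5606, 0.1492, 0.036 ]), array([0.5456, 0.1069, 0.036 ]), array([0.5918, 0.1144, 0.036 ]), array([0.5915, 0.1164, 0.052 ]), array([0.4655, 0.2368, 0.087 ])]
[ 15 138 194] [ 15 121 190] [ 15 120 194]
```

Call:
{"api": "move_arm", "payload": {
  "delta_pos": [
    [0, 0.2, 2],
    [0, 0, 2],
    [0, 0, 2],
    [0, 0, 1.5],
    [0, 0, 0.4],
    [0, 0, 0]
  ],
  "twist": [0, 0, 0, 0, 0, 0],
  "gripper": [4.5, 4.5, 4.5, 4.5, 4.5, 4.5]
}}

```text
time_s: 15.92
eef_pos: [0.5913, 0.1148, 0.0646]
tool_rot: [0.812, 0.584, 0.0, 0.0]
wrist_force: [0.1, 0.8, 0.0]
gripper_width: 0.489
grasp_force: 0.0
```

View pics/co.png

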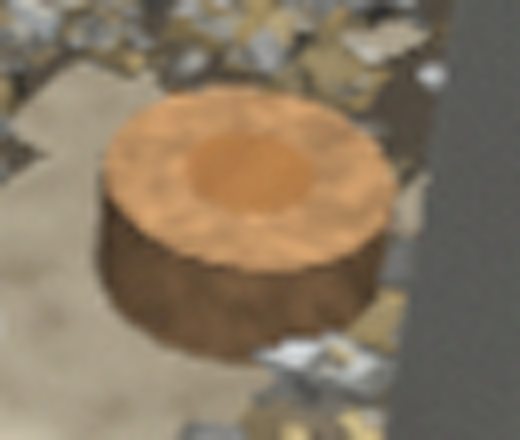

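The coaster's marker disc is centred at crop (251,172), which is scene pixel (390.9,216).

Call:
{"api": "move_arm", "payload": {
  "delta_pos": [
    [0, 0, 0],
    [0, 0, 0],
    [0, 0, 0],
    [0, 0, 0],
    [0, 0, 0],
    [0, 0, -1],
    [0, 0, -2],
    [0, 0, -2]
  ],
  "twist": [0, 0, 0, 0, 0, 0, 0, 0],
  "gripper": [1.6, 1.6, 1.6, 1.6, 1.6, 1.6, 1.6, 1.6],
  "force": 12
}}

```text
time_s: 16.92
eef_pos: [0.5915, 0.1149, 0.1164]
tool_rot: [0.812, 0.584, 0.0, 0.0]
wrist_force: [0.3, -0.5, 0.0]
gripper_width: 0.238
grasp_force: 12.0
```

```bash
python3 - <<'E'
from h import *
s=load('s4');p=onz(s,390.9,216,.036);print(p)
c=load('w1');h=cv2.cvtColor(c['color'],cv2.COLOR_RGB2HSV)
for q in[(355,318),(350,315),(360,320)]: print(onz(c,*q,.036).round(4))
print('px of coaster in w1',proj(c,p))
d=load('d1');print('side px',proj(d,p), onz(d,316,172,.036)); go(p[0],p[1],.1)
E
```

```text
[ 0.58892021 -0.14615776  0.036     ]
[ 0.5813 -0.1091  0.036 ]
[ 0.5741 -0.1048  0.036 ]
[ 0.5885 -0.1119  0.036 ]
px of coaster in w1 [[358.13837496 341.10787149]]
side px [[315.48027877 170.34712166]] [ 0.58472572 -0.13855159  0.036     ]
now [0.5915 0.1149 0.1164] yaw 71.5 delta cm (after twist) [-24.84   8.04   1.64]
```

Call:
{"api": "move_arm", "payload": {
  "delta_pos": [
    [-2, 0.6, -2],
    [-4.5, 1.4, -2],
    [-5, 1.7, 0],
    [-5, 1.7, 0],
    [-5, 1.7, 0],
    [-3.3, 1, 0],
    [0, 0, 0],
    [0, 0, 0]
  ],
  "twist": [0, 0, 0, 0, 0, 0, 0, 0],
  "gripper": [1.6, 1.6, 1.6, 1.6, 1.6, 1.6, 1.6, 1.6]
}}

```text
time_s: 17.92
eef_pos: [0.5891, -0.1461, 0.1552]
tool_rot: [0.812, 0.584, 0.0, 0.0]
wrist_force: [1.0, 0.4, 0.4]
gripper_width: 0.244
grasp_force: 12.0
```

```bash
python3 - <<'E'
from h import *
snap('scene','s5');c=snap('wrist','w5');snap('side','d5')
print(bot.observe()['eef_pos'],bot.observe()['grasp_force'])
cv2.imwrite('pics/w5c.png',np.vstack([c['color'][:,:,::-1][100:340,140:500],]))
E
```

```text
[ 0.58928444 -0.14498062  0.15480851] 11.999995628139004
```

View pics/w5c.png

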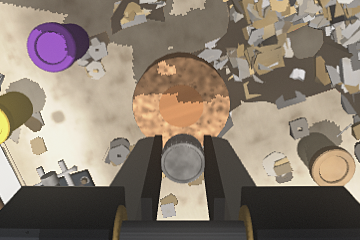

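The grey pot is held level at crop (183,160). The coaster spans crop x 134–230 with its top edge at y≈53, and the marker is centred near (183,104).

```bash
python3 - <<'E'
from h import *
c=load('w5')
L=onz(c,140+134,205,.036);R=onz(c,140+230.5,205,.036);T=onz(c,322,100+53.5,.036)
print(L,R,T,'centre from edges',(L+R)/2,'marker',onz(c,322.5,206,.036),'pot',onz(c,323,260,.1426))
p=proj(c,[[.589,-.146,.036]]);print(p-[140,100])
print(T[:2]-.04*np.array([.317,.948]))
E
```

```text
[ 0.55188658 -0.13237465  0.036     ] [ 0.62645783 -0.15724303  0.036     ] [ 0.60222986 -0.10508119  0.036     ] centre from edges [ 0.5891722  -0.14480884  0.036     ] marker [ 0.58910017 -0.14567514  0.036     ] pot [ 0.58984595 -0.14436495  0.1426    ]
[[182.50954941 106.40135061]]
[ 0.58954986 -0.14300119]
```

Call:
{"api": "move_arm", "payload": {
  "delta_pos": [
    [0, 0, 2],
    [0, 0, 3],
    [0, 0, 2],
    [0, 0, 1],
    [0, 0, 0.5],
    [0, 0, 0.4],
    [0, 0, 0.2],
    [0, 0, 0]
  ],
  "twist": [0, 0, 0, 0, 0, 0, 0, 0],
  "gripper": [1.6, 1.6, 1.6, 1.6, 1.6, 1.6, 1.6, 1.6]
}}

```text
time_s: 19.08
eef_pos: [0.5899, -0.1463, 0.0652]
tool_rot: [0.812, 0.584, 0.0, 0.001]
wrist_force: [-2.3, 1.7, 5.6]
gripper_width: 0.241
grasp_force: 12.0
```

Call:
{"api": "move_arm", "payload": {
  "delta_pos": [
    [0, 0, 0],
    [0, 0, 0],
    [0, 0, 0],
    [0, 0, -2],
    [0, 0, -4],
    [2, -0.6, -3],
    [4, -1.2, 0],
    [5, -1.5, 0]
  ],
  "twist": [0, 0, 0, 0, 0, 0, 0, 0],
  "gripper": [4.5, 4.5, 4.5, 4.5, 4.5, 4.5, 4.5, 4.5]
}}

```text
time_s: 20.08
eef_pos: [0.5938, -0.0309, 0.1561]
tool_rot: [0.812, 0.584, 0.001, 0.001]
wrist_force: [0.9, 0.4, 0.1]
gripper_width: 0.488
grasp_force: 0.0
```

Call:
{"api": "move_arm", "payload": {
  "delta_pos": [
    [5, -1.5, 0],
    [5, -1.5, 0],
    [5, -1.5, 0],
    [5, -1.5, 0],
    [5, -1.5, 0],
    [4, -1.2, 0],
    [2.1, -0.7, 0],
    [0, 0, 0]
  ],
  "twist": [0, 0, 0, 0, 0, 0, 0, 0],
  "gripper": [5, 5, 5, 5, 5, 5, 5, 5]
}}

```text
time_s: 21.08
eef_pos: [0.6025, 0.2942, 0.1543]
tool_rot: [0.811, 0.585, 0.0, 0.0]
wrist_force: [0.5, -0.0, 0.6]
gripper_width: 0.543
grasp_force: 0.0
```

```bash
python3 - <<'E'
from h import *
go(.603,.2935,.0635)
s=snap('scene','s6');c=snap('wrist','w6')
a=c['color'][100:340,140:500]; b=cv2.resize(s['color'][190:250,360:420],(240,240),interpolation=2)
cv2.imwrite('pics/w6c.png',np.hstack([a,b])[:,:,::-1])
E
```

```text
now [0.6025 0.2942 0.1543] yaw 71.6 delta cm (after twist) [-0.05  0.07  9.08]
```

View pics/w6c.png

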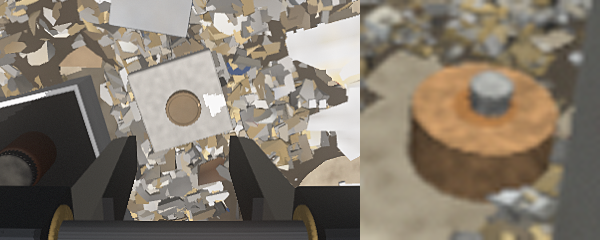

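The grey pot stands on the middle of the coaster. The cream pot is at crop (183,108), pixel (323,208).

```bash
python3 - <<'E'
from h import *
p=onz(load('w6'),323,208,.05);print(p);go(p[0],p[1],.0635)
E
```

```text
[0.60379723 0.29508975 0.05      ]
now [0.6027 0.2923 0.1539] yaw 71.5 delta cm (after twist) [0.3  0.01 9.04]
```

Call:
{"api": "move_arm", "payload": {
  "delta_pos": [
    [0, 0.1, 2.5],
    [0, 0, 3],
    [0, 0, 2],
    [0, 0, 1],
    [0, 0, 0.5],
    [0, 0, 0]
  ],
  "twist": [0, 0, 0, 0, 0, 0],
  "gripper": [5, 5, 5, 5, 5, 5]
}}

```text
time_s: 21.92
eef_pos: [0.6038, 0.2932, 0.0641]
tool_rot: [0.812, 0.584, 0.0, 0.0]
wrist_force: [-0.1, 0.4, -0.2]
gripper_width: 0.545
grasp_force: 0.0
```

Call:
{"api": "move_arm", "payload": {
  "delta_pos": [
    [0, 0, 0],
    [0, 0, 0],
    [0, 0, 0],
    [0, 0, 0],
    [0, 0, 0],
    [0, 0, -1.5],
    [0, 0, -2.5],
    [0, 0, -2]
  ],
  "twist": [0, 0, 0, 0, 0, 0, 0, 0],
  "gripper": [1.8, 1.8, 1.8, 1.8, 1.8, 1.8, 1.8, 1.8]
}}

```text
time_s: 22.92
eef_pos: [0.6037, 0.2933, 0.1254]
tool_rot: [0.812, 0.584, 0.001, 0.0]
wrist_force: [1.2, -0.2, -0.3]
gripper_width: 0.282
grasp_force: 12.0
```

Call:
{"api": "move_arm", "payload": {
  "delta_pos": [
    [-2, 0.5, 0],
    [-4, 1, 0],
    [-4, 1, 0],
    [-4, 1, 0],
    [-2.4, 0.7, 0],
    [-1, 0.3, 0],
    [0, 0, 0],
    [0, 0, 0]
  ],
  "twist": [0, 0, 0, 0, 0, 0, 0, 0],
  "gripper": [1.8, 1.8, 1.8, 1.8, 1.8, 1.8, 1.8, 1.8]
}}

```text
time_s: 23.92
eef_pos: [0.5906, 0.1146, 0.1234]
tool_rot: [0.811, 0.585, -0.0, -0.0]
wrist_force: [0.4, -0.5, -0.4]
gripper_width: 0.283
grasp_force: 12.0
```

```bash
python3 - <<'E'
from h import *
go(.591,.1145,.064);c=snap('wrist','w7')
cv2.imwrite('pics/w7c.png',c['color'][100:340,140:500][:,:,::-1])
E
```

```text
now [0.5906 0.1146 0.1234] yaw 71.5 delta cm (after twist) [-0.    0.04  5.94]
```

View pics/w7c.png

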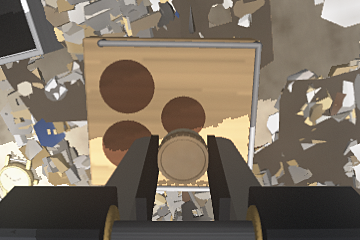

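The cream pot is held level, and the rear place disc shows at about crop (183,118), directly ahead below it. Lowering and releasing.

```bash
python3 - <<'E'
from h import *
c=load('w7');print(onz(c,323,218,.036),onz(c,267,187,.036),'pot',onz(c,323,256,.1095))
E
```

```text
[0.59086821 0.11425704 0.036     ] [0.5605469  0.14859762 0.036     ] pot [0.59182349 0.11725468 0.1095    ]
```

Call:
{"api": "move_arm", "payload": {
  "delta_pos": [
    [0, 0, 2],
    [0, 0, 2],
    [0, 0, 1],
    [0, 0, 0.5],
    [0, 0, 0.3],
    [0, 0, 0.2],
    [0, 0, 0]
  ],
  "twist": [0, 0, 0, 0, 0, 0, 0],
  "gripper": [1.8, 1.8, 1.8, 1.8, 1.8, 1.8, 1.8]
}}

```text
time_s: 24.85
eef_pos: [0.5914, 0.1139, 0.0642]
tool_rot: [0.812, 0.584, 0.001, 0.0]
wrist_force: [0.0, 0.3, 0.8]
gripper_width: 0.285
grasp_force: 12.0
```

Call:
{"api": "move_arm", "payload": {
  "delta_pos": [
    [0, 0, 0],
    [0, 0, 0],
    [0, 0, 0],
    [0, 0, -2],
    [0, 0, -3],
    [0, 0, -3],
    [1, -2, 0],
    [2, -4, 0]
  ],
  "twist": [0, 0, 0, 0, 0, 0, 0, 0],
  "gripper": [4.3, 4.3, 4.3, 4.3, 4.3, 7, 7, 7]
}}

```text
time_s: 25.85
eef_pos: [0.5426, 0.162, 0.1435]
tool_rot: [0.812, 0.584, 0.0, -0.0]
wrist_force: [0.3, 1.1, 0.1]
gripper_width: 0.754
grasp_force: 0.0
```

Call:
{"api": "move_arm", "payload": {
  "delta_pos": [
    [2, -4, 0],
    [1.7, -3.8, 0],
    [1, -2, 0],
    [0, 0, 0],
    [0, 0, 0]
  ],
  "twist": [0, 0, 0, 0, 0],
  "gripper": [7, 7, 7, 7, 7]
}}

```text
time_s: 26.48
eef_pos: [0.4662, 0.2366, 0.1436]
tool_rot: [0.812, 0.584, 0.0, 0.0]
wrist_force: [-0.8, 0.2, -0.1]
gripper_width: 0.764
grasp_force: 0.0
```

```bash
python3 - <<'E'
from h import *
go(.4661,.2374,.0835);c=snap('wrist','w8');s=snap('scene','s8')
a=c['color'][60:400,140:500]; b=cv2.resize(s['color'][145:213,250:330],(400,340),interpolation=2)
cv2.imwrite('pics/w8c.png',np.hstack([a,b])[:,:,::-1])
E
```

```text
now [0.4662 0.2366 0.1436] yaw 71.5 delta cm (after twist) [ 0.07 -0.03  6.01]
```

View pics/w8c.png

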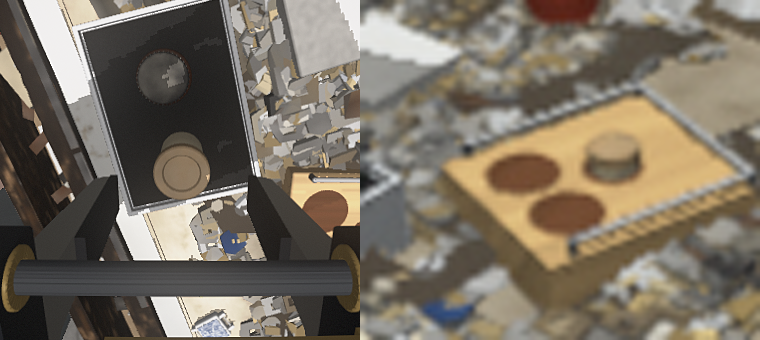

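The cream pot stands on the rear disc, and both jars are upright in the tray. Now the canister goes back.

Call:
{"api": "move_arm", "payload": {
  "delta_pos": [
    [0.05, 0, 2],
    [0, 0, 2],
    [0, 0, 1.5],
    [0, 0, 0.5],
    [0, 0, 0],
    [0, 0, 0],
    [0, 0, 0],
    [0, 0, 0]
  ],
  "twist": [0, 0, 0, 0, 0, 0, 0, 0],
  "gripper": [7, 7, 7, 7, 7, 2.5, 2.5, 2.5],
  "force": 15
}}

```text
time_s: 27.58
eef_pos: [0.4659, 0.2377, 0.084]
tool_rot: [0.812, 0.584, 0.0, 0.0]
wrist_force: [-0.3, -0.6, -0.7]
gripper_width: 0.457
grasp_force: 0.0
```

Call:
{"api": "move_arm", "payload": {
  "delta_pos": [
    [0, 0, 0],
    [0, 0, 0],
    [0, 0, -1.5],
    [0, 0, -2.5],
    [0, 0, -2],
    [-1.6, 1.8, 0],
    [-2.4, 3, 0],
    [-2.4, 3, 0]
  ],
  "twist": [0, 0, 0, 0, 0, 0, 0, 0],
  "gripper": [2.5, 2.5, 2.5, 2.5, 2.5, 2.5, 2.5, 2.5]
}}

```text
time_s: 28.58
eef_pos: [0.52, 0.1514, 0.1448]
tool_rot: [0.811, 0.585, 0.001, 0.0]
wrist_force: [-0.2, 1.2, 0.4]
gripper_width: 0.389
grasp_force: 15.0
```

Call:
{"api": "move_arm", "payload": {
  "delta_pos": [
    [-2.2, 2.8, 0],
    [-1, 1.2, 0],
    [0, 0, 0],
    [0, 0, 0]
  ],
  "twist": [0, 0, 0, 0],
  "gripper": [2.5, 2.5, 2.5, 2.5]
}}

```text
time_s: 29.08
eef_pos: [0.5464, 0.1101, 0.1436]
tool_rot: [0.811, 0.585, -0.0, -0.0]
wrist_force: [-0.0, -0.3, -0.9]
gripper_width: 0.389
grasp_force: 15.0
```

```bash
python3 - <<'E'
from h import *
go(.5475,.109,.084)
E
```

```text
now [0.5464 0.1101 0.1436] yaw 71.6 delta cm (after twist) [-0.07  0.14  5.96]
```

Call:
{"api": "move_arm", "payload": {
  "delta_pos": [
    [-0.1, 0.1, 2],
    [0, 0, 2],
    [0, 0, 1],
    [0, 0, 0.5],
    [0, 0, 0.3],
    [0, 0, 0.2],
    [0, 0, 0]
  ],
  "twist": [0, 0, 0, 0, 0, 0, 0],
  "gripper": [2.5, 2.5, 2.5, 2.5, 2.5, 2.5, 2.5]
}}

```text
time_s: 29.95
eef_pos: [0.548, 0.1078, 0.0839]
tool_rot: [0.812, 0.584, 0.0, 0.0]
wrist_force: [0.3, 0.3, -0.6]
gripper_width: 0.388
grasp_force: 15.0
```

Call:
{"api": "move_arm", "payload": {
  "delta_pos": [
    [0, 0, 0.1],
    [0, 0, 0],
    [0, 0, 0],
    [0, 0, 0],
    [0, 0, 0],
    [0, 0, -2],
    [0, 0, -4],
    [1.5, -1.3, 0]
  ],
  "twist": [0, 0, 0, 0, 0, 0, 0, 0],
  "gripper": [2.5, 2.5, 7, 7, 7, 7, 7, 7]
}}

```text
time_s: 30.95
eef_pos: [0.543, 0.1258, 0.1462]
tool_rot: [0.812, 0.584, 0.003, 0.002]
wrist_force: [0.2, 0.7, 0.3]
gripper_width: 0.764
grasp_force: 0.0
```

Call:
{"api": "move_arm", "payload": {
  "delta_pos": [
    [3.5, -2.9, 0],
    [3.5, -2.9, 0],
    [3.5, -2.9, 0],
    [2.5, -2, 0],
    [1, -1, 0],
    [0, 0, 0],
    [0, 0, 0]
  ],
  "twist": [0, 0, 0, 0, 0, 0, 0],
  "gripper": [7, 7, 7, 7, 7, 7, 7]
}}

```text
time_s: 31.82
eef_pos: [0.4739, 0.2952, 0.1423]
tool_rot: [0.812, 0.584, -0.0, 0.0]
wrist_force: [0.3, 0.6, 0.2]
gripper_width: 0.759
grasp_force: 0.0
```

```bash
python3 - <<'E'
from h import *
go(.4736,.2966,.080)
E
```

```text
now [0.4739 0.2952 0.1423] yaw 71.4 delta cm (after twist) [ 0.13 -0.07  6.23]
```

Call:
{"api": "move_arm", "payload": {
  "delta_pos": [
    [0.1, -0.1, 2],
    [0, 0, 2],
    [0, 0, 1.5],
    [0, 0, 0.7],
    [0, 0, 0],
    [0, 0, 0],
    [0, 0, 0],
    [0, 0, 0]
  ],
  "twist": [0, 0, 0, 0, 0, 0, 0, 0],
  "gripper": [7, 7, 7, 7, 7, 2.5, 2.5, 2.5]
}}

```text
time_s: 32.83
eef_pos: [0.4732, 0.2975, 0.0811]
tool_rot: [0.812, 0.584, 0.0, 0.0]
wrist_force: [0.6, -1.0, 0.2]
gripper_width: 0.461
grasp_force: 0.0
```

Call:
{"api": "move_arm", "payload": {
  "delta_pos": [
    [0, 0, 0],
    [0, 0, 0],
    [0, 0, -1.5],
    [0, 0, -2.5],
    [0, 0, -2],
    [-1.4, 1.6, 0],
    [-2.8, 3.2, 0],
    [-2.8, 3.2, 0]
  ],
  "twist": [0, 0, 0, 0, 0, 0, 0, 0],
  "gripper": [2.5, 2.5, 2.5, 2.5, 2.5, 2.5, 2.5, 2.5]
}}

```text
time_s: 33.83
eef_pos: [0.5272, 0.2048, 0.1417]
tool_rot: [0.811, 0.585, 0.001, 0.0]
wrist_force: [0.8, 0.9, -0.5]
gripper_width: 0.376
grasp_force: 15.0
```

Call:
{"api": "move_arm", "payload": {
  "delta_pos": [
    [-2.8, 3.2, 0],
    [-1.4, 1.6, 0],
    [0, 0, 0],
    [0, 0, 0]
  ],
  "twist": [0, 0, 0, 0],
  "gripper": [2.5, 2.5, 2.5, 2.5]
}}

```text
time_s: 34.33
eef_pos: [0.558, 0.1517, 0.1405]
tool_rot: [0.811, 0.585, -0.0, -0.0]
wrist_force: [-0.3, 0.7, 0.1]
gripper_width: 0.376
grasp_force: 15.0
```

```bash
python3 - <<'E'
from h import *
go(.561,.149,.080)
E
```

```text
now [0.558  0.1517 0.1405] yaw 71.6 delta cm (after twist) [-0.16  0.37  6.05]
```

Call:
{"api": "move_arm", "payload": {
  "delta_pos": [
    [-0.15, 0.3, 1.5],
    [0, 0, 2],
    [0, 0, 1.2],
    [0, 0, 0.6],
    [0, 0, 0.4],
    [0, 0, 0.3],
    [0, 0, 0.1],
    [0, 0, 0]
  ],
  "twist": [0, 0, 0, 0, 0, 0, 0, 0],
  "gripper": [2.5, 2.5, 2.5, 2.5, 2.5, 2.5, 2.5, 2.5]
}}

```text
time_s: 35.33
eef_pos: [0.5616, 0.1482, 0.0809]
tool_rot: [0.812, 0.584, 0.0, 0.0]
wrist_force: [-2.3, -0.4, 5.0]
gripper_width: 0.37
grasp_force: 15.0
```

Call:
{"api": "move_arm", "payload": {
  "delta_pos": [
    [0, 0, 0],
    [0, 0, 0],
    [0, 0, 0],
    [0, 0, -2],
    [0, 0, -4],
    [0, 0, -5.5],
    [0, 0, 0],
    [0, 0, 0]
  ],
  "twist": [0, 0, 0, 0, 0, 0, 0, 0],
  "gripper": [7, 7, 7, 7, 7, 7, 7, 7]
}}

```text
time_s: 36.33
eef_pos: [0.5612, 0.1482, 0.1953]
tool_rot: [0.812, 0.584, 0.0, 0.0]
wrist_force: [-1.0, 0.3, -0.6]
gripper_width: 0.76
grasp_force: 0.0
```

```bash
python3 - <<'E'
from h import *
print(bot.observe()['eef_pos'])
s=snap('scene','s9');c=snap('wrist','w9');d=snap('side','d9')
# compare jars in the side view (fixed camera) with the start, and pots in the scene view, by template correlation
def sh(A,B,x0,y0,x1,y1,m=8):
    r=cv2.matchTemplate(B['color'][y0-m:y1+m,x0-m:x1+m],A['color'][y0:y1,x0:x1],cv2.TM_CCOEFF_NORMED);_,v,_,l=cv2.minMaxLoc(r);return round(v,3),l[0]-m,l[1]-m
d0=load('side0');s0=load('scene0')
print('side dark',sh(d0,d,266,218,286,246),'can',sh(d0,d,282,206,300,234))
print('scene dark+can',sh(s0,s,276,162,300,192))
print('grey on coaster',sh(load('s6'),s,380,203,402,223),'cream',sh(load('s8'),s,294,169,310,184))
# wrist circles
g=cv2.GaussianBlur(cv2.cvtColor(c['color'],cv2.COLOR_RGB2GRAY),(3,3),1)
for n,P,D in[('dark',(.5605,.149,.081),.036),('can',(.5475,.1085,.087),.037),('cream',(.591,.1145,.050),.028)]:
    u,v=proj(c,[P])[0].astype(int);r=D/2*K(c)[0,0]/(np.array(c['camera_from_world'])@np.r_[P,1])[2];w=int(r*1.6)
    h=cv2.HoughCircles(cv2.resize(g[v-w:v+w,u-w:u+w],None,fx=4,fy=4,interpolation=2),cv2.HOUGH_GRADIENT,1.5,8,param1=80,param2=10,minRadius=int(r*3.7),maxRadius=int(r*4.3))
    print(n,[onz(c,q[0]/4+u-w-.4,q[1]/4+v-w-.4,P[2]).round(4)[:2].tolist() for q in (h[0][:3] if h is not None else [])])
E
```

```text
[0.56119562 0.14815569 0.19528201]
side dark (0.899, 1, 0) can (0.976, 0, -1)
scene dark+can (0.91, 0, 0)
grey on coaster (0.999, 0, 0) cream (0.736, 0, 0)
dark [[0.5638, 0.1594], [0.5618, 0.1497], [0.5639, 0.1568]]
can [[0.5472, 0.1066], [0.5467, 0.1043], [0.5483, 0.109]]
cream [[0.5917, 0.1146], [0.5919, 0.1126], [0.5899, 0.1193]]
```

```bash
python3 -c "
from rig import bot
print(bot.finish_job())"
```

```text
the job is handed in; nothing more can be done
None
```

The pots are swapped and the job is handed in: grey pot on the middle of the coaster, cream pot in the stand's rear place, and both jars back within about 2 mm of where they started by the final camera check; the judge's verdict was not shown.

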